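# Put the water filter into bypass

### The arm

A 6-joint arm with a two-finger parallel gripper is mounted at the origin on the work surface. World frame = base frame: x ahead of the robot, y to its left, z up, the work surface at z = 0. Lengths are in m, angles in rad, forces in N, time in s.
With the tool pointing down it reaches from about 0.275 to 0.975 m from the base axis. Payload 8.4 kg.
Tool frame: the origin (TCP) lies between the finger pads; the fingertips stand 17 mm ahead of it and the grasp point (between the pads) lies 2 mm behind it; z points along the fingers, y is the line along which they close (so a half turn about z gives the same grasp; the last joint's range is limited). The gripper opens to 92 mm and grips with 3 to 60 N. Pads are 20 mm wide; open, the fingers measure 128 mm over their backs; the gripper's body (75 mm by 189 mm) begins 69 mm behind the grasp point.
Start: joints at [1.318, 0.353, 1.633, -0, 1.155, -0.002], TCP at [0.155, 0.605, 0.195] pointing down, gripper open.
Joint ranges: [-2.63, 2.63], [-0.92, 2.1], [0.06, 2.66], [-1.3, 4.44], [0, 2.69], [-3.02, 3.02]. Speed limits (rad/s): [2.22, 2.22, 2.79, 3.14, 3.14, 3.14].

### API

Orientations are given as a unit quaternion [w, x, y, z].
In Python, from cell import robot gives the robot as it stands.
- The arm moves only by the tool arm_command, never from a script. Its argument "steps" is a list of rows, each an object with "offset": the shift along the tool's x, y, z in units of 0.1 m (1.0 is 0.1 m), a list of three; "angular": the turn, a rotation vector about the tool's x, y, z in units of 45 degrees (1.0 is 45 degrees), a list of three; "grip": the closure, from -1 (fully open) to 1 (shut). In form: [{"offset": [dx, dy, dz], "angular": [rx, ry, rz], "grip": grip}, ...]. A call has 1 to 8 rows; each row is the pose to reach, as a shift and turn from the pose commanded when the call began, along the tool's axes at that moment; what a row does not reach only later rows make up. A row lasts 1/12 s, in which the tool goes at most 41.7 mm and 7.16 degrees, less where a joint would pass 70% of its speed; a pose out of reach is approached as far as the arm can. A call with a number of a shift or a turn outside -1 to 1 is refused whole. A call with a gripper value outside its range is refused whole. The fingers move at their own pace and stop on an object; "newtons" is the grip in N (left out, the last holds). Time passes only in rows, so rows that repeat a pose let the fingers close. It gives the time, the measured TCP pose, the force, the opening and the grip force at its end, in the units of the state.
- robot.get_state(): the state, without advancing time (a new reading comes with each control period).
- robot.snapshot(name): name is "scene" or "top" or "wrist"; returns the picture (400x640x3 uint8, red, green, blue); there is no depth.
- robot.get_calibration(name): a dict with "camera_matrix" (3x3 intrinsics, pixels), "eye" and "attitude" of the camera in the world. Camera axes: x right, y down, z forward; pixel columns grow to the right and rows downward; lengths in m; the calibration is good to about 2 mm. A picture is of the moment at which its call begins: read the wrist's pose just before it. get_calibration takes no time and is no camera call; for the wrist camera it gives the pose at the moment of the call.
- robot.finish_job(): hands the job in; it is judged then, once.
Trained networks look in the newest picture that a camera, given by its name, has taken for a name from the list of things; names that differ only in an ending like _2 or _b are one class to them, and where a whole thing is asked for, a point or a joint stands for the part that bears it (a point fixed in the world has none). Each returns a list of dicts, best first, with "confidence" (0 to 1); they miss things now and then, are a little off and sometimes report something else, mostly with a low value. They report only what shows in the picture. A call takes as long as a camera call.
- robot.regions_of(camera, name): "region" (400x640 bool, what is visible of it) and "box" ([left, top, width, height] in pixels, round what is visible of it).
The state is a dict: "time_s": time; "joint_positions": joint angles; "joint_vel": joint speeds; "effort": joint torques, N m; "tool_pos": TCP position; "eef_rot": TCP orientation; "force": force on the tool from outside, world axes, zero at the start; "moment": the same for the moment, N m; "grip_width": finger opening in m; "grasp_force": force on a finger pad.
Only numpy, scipy, OpenCV 4.12 (cv2) and the standard library are available. Lean on these libraries where they do the work, as an engineer would, in place of code of your own. Each camera call takes 0.05 s, during which the arm holds its last target. There are 200 camera calls.

### The job

The cartridge in the water filter is due for changing, so put the filter set on the steel drainer into bypass without cutting off the house's water. With a fingertip, push the red bypass lever round until it lies along its pipe against its stop (fully open); only then push the two blue levers, in either order, a quarter turn round until they stand square across their pipes against their stops (fully shut). Push the levers round without gripping or forcing them, and leave everything else on the drainer where it stands.

Things in the scene. Friction and masses are not known exactly. Their poses are not given: they have to be found in the camera images.
- filter_set: Water filter set of 15 mm copper pipe fixed to the board, 190 mm (x) by 490 mm (y), levers included 105 mm high. Origin on the board under its middle; y runs along the main pipe (at x = -90 mm), x from there to the white cartridge (57 mm thick, at x = 65 mm). Pipe axes 60 mm up. Two branch pipes along x at y = +150 and -150 mm carry the blue-levered valves at x = -20 mm.
- cartridge_top (a point): Top middle of the white cartridge with a blue band, 86 mm above the board (89 mm at its grey clips); it lies along the set's y, 210 mm long. Nothing to do there.
- bypass_lever (a joint): Red bypass lever, rad: 0 = fully shut (points along the set's +x, across the main pipe), 1.571 = fully open (points along +y, along the main pipe, at the stop). Grows as it turns anticlockwise seen from above. Starts at 0 to 0.25. About 0.5 N m turns it (8 N at 60 mm from the stem); it has no spring, stays where it is left and has a hard stop at both ends.
- inlet_lever (a joint): Blue filter inlet lever (branch at y = +150 mm), rad: 0 = fully open (points along the set's -x, along its pipe), 1.571 = fully shut (points along +y, across the pipe, at the stop). Grows as it turns clockwise seen from above. Starts at 0 to 0.25. Stiffness and stops as the red lever's.
- outlet_lever (a joint): Blue filter outlet lever (branch at y = -150 mm), rad: 0 = fully open (points along the set's -x, along its pipe), 1.571 = fully shut (points along +y, across the pipe, towards the middle of the set, at the stop). Grows as it turns clockwise seen from above. Starts at 0 to 0.25. Stiffness and stops as the red lever's.
- bypass_stem (a point): On the red lever's turning axis at the sleeve's mid-height, 99.5 mm above the board, on the main pipe at y = -30 mm. A 15 mm wide steel nut ends 1 mm above it. The brass valve body below is 33 mm thick, its top 77 mm above the board, so 17 mm stay free under the lever (27 mm over bare pipe).
- bypass_tip (a point): Tip of the red lever, mid-width and mid-height, 85 mm from its stem. The lever is a level flat steel strip; a red plastic sleeve 14 mm wide and 10 mm thick covers the outer 60 mm, from 94.5 to 104.5 mm above the board.
- inlet_stem (a point): On the blue inlet lever's turning axis at the sleeve's mid-height; valve and nut as the red one's.
- inlet_tip (a point): Tip of the blue inlet lever, mid-width and mid-height, 85 mm from its stem; same shape and heights as the red lever, with a blue sleeve.
- outlet_stem (a point): On the blue outlet lever's turning axis at the sleeve's mid-height; valve and nut as the red one's.
- outlet_tip (a point): Tip of the blue outlet lever, mid-width and mid-height, 85 mm from its stem; same shape and heights as the red lever, with a blue sleeve.
- jug: Blue plastic jug, loose, 104 mm wide, 150 mm high, handle on its +y side reaching 89 mm from the axis. Origin: centre of its underside. Leave alone.
- bottle: Green glass bottle with a black cap, loose, 68 mm wide, 210 mm high. Origin: centre of its underside. Leave alone.
- soap: Yellow bottle of washing liquid with a white cap, loose, 60 mm wide, 170 mm high. Origin: centre of its underside. Leave alone.
- dustpan: Aluminium dustpan, loose, pan 200 mm (x) by 220 mm (y), 60 mm high at its back, with a handle along its +x side that ends 216 mm from the origin. Origin: on the board near the middle of the pan. Leave alone.
- peg_tin: Open green tin of wooden clothes pegs, loose, 120 by 85 mm, pegs up to about 85 mm high. Origin: centre of its underside. Leave alone.
- spare_filter: Spare white and blue cartridge lying in an open carton 270 mm (x) by 80 mm (y), 56 mm high in all, loose. Origin: centre of its underside. Leave alone.

How it is judged:
By the outcome, as a careful person would: the job done as asked, in the order asked, and still so for the second after the job is handed in, with the robot touching nothing.
It also fails if it takes over 72 s, if anything falls off the work surface, if the arm or the gripper's body presses on something with over 40 N, if the wrist force passes 120 N, or if a joint passes its speed limit or range.

## Working session

There is one attempt and no reset: what is moved stays moved. The work goes in short steps, Python scripts to look and compute and a tool call to move; the robot and the scene stay as the last step left them, time stands still between calls to the robot, and variables do not carry over. Pictures are saved under pics/ and viewed, at most 10 in all, crops included, and the job is handed in when it is done.

Besides the shell and the picture viewer there is one more tool, called after ">>>" as a command line: name --argument value ..., lists and objects as JSON in quotes. arm_command: Moves the arm, as the interface text tells. Its arguments: {"type":"object","properties":{"steps":{"type":"array"},"newtons":{"type":"number"}},"required":["steps"]}

```bash
mkdir -p pics; python3 - <<'E'
from cell import robot
import cv2
for n in("top","scene"):
    im=robot.snapshot(n); cv2.imwrite(f"pics/{n}0.png",im[:,:,::-1])
    c=robot.get_calibration(n); print(n,c)
    for k in ("bypass_lever","inlet_lever","outlet_lever","filter_set"):
        print(k,[(round(r["confidence"],2),r["box"]) for r in robot.regions_of(n,k)][:3])
print(robot.get_state())
E
```

```text
top {'camera_matrix': array([[380.67284777,   0.        , 325.9891945 ],
       [  0.        , 380.67284777, 200.6896056 ],
       [  0.        ,   0.        ,   1.        ]]), 'eye': array([ 0.2748223 , -0.04061952,  1.30444933]), 'attitude': array([ 0.07482493, -0.6779655 ,  0.72723471, -0.07677036])}
bypass_lever [(0.65, [412.5, 156.5, 77.8, 97.6])]
inlet_lever [(0.55, [273.3, 203.2, 7.6, 29.0])]
outlet_lever [(0.51, [414.6, 157.7, 75.0, 95.9]), (0.3, [275.2, 133.6, 78.6, 40.0])]
filter_set []
scene {'camera_matrix': array([[371.55317769,   0.        , 320.18789535],
       [  0.        , 371.55317769, 203.05313049],
       [  0.        ,   0.        ,   1.        ]]), 'eye': array([1.27806641, 0.58603033, 0.73977863]), 'attitude': array([-0.19565597,  0.37532737,  0.79955808, -0.42609269])}
bypass_lever []
inlet_lever [(0.68, [357.9, 203.1, 19.8, 15.7]), (0.15, [204.7, 153.1, 86.2, 38.1])]
outlet_lever [(0.48, [277.7, 174.9, 21.4, 19.0])]
filter_set [(0.85, [259.2, 175.9, 145.4, 71.2])]
{'time_s': 0.5, 'joint_positions': array([ 1.31761445e+00,  3.53030115e-01,  1.63345864e+00,  2.36739610e-05,
        1.15518633e+00, -2.40225859e-03]), 'joint_vel': array([ 4.32094649e-04,  1.03012198e-03,  2.58606580e-04,  9.70044941e-05,
       -2.01462867e-04,  3.18236636e-04]), 'effort': array([-7.10924132e-05, -5.93308890e+01, -3.34315145e+01,  6.97330479e-02,
        1.69974711e-02, -5.05976197e-05]), 'tool_pos': array([0.15508475, 0.60541948, 0.19533901]), 'eef_rot': array([-1.59935840e-05,  1.25066232e-01,  9.92148394e-01, -3.95000388e-05]), 'force': array([ 0.43898012,  0.63619771, -0.31396809]), 'moment': array([ 0.01070184,  0.06165516, -0.00116781]), 'grasp_force': 0.0, 'grip_width': 0.09193955178361712}
```

View pics/top0.png

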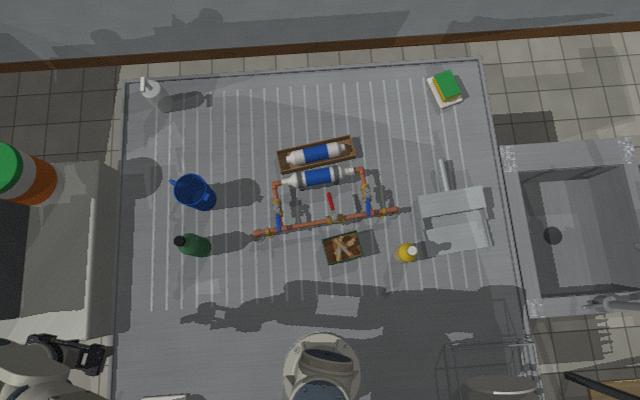

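View pics/scene0.png

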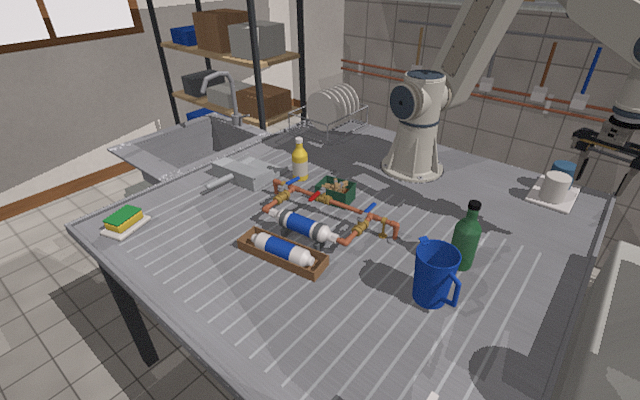

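Top view: the main pipe runs from (255,235) to (408,208). The red sleeve is at about (330,200) and the blue sleeves at (278,222) and (368,207). The peg tin (343,247) and soap (406,252) stand on the robot's side. Next I'll measure the sleeves by colour.

```bash
cat > h.py <<'E'
import numpy as np, cv2
from scipy.spatial.transform import Rotation as R
def rot(q): return R.from_quat([q[1],q[2],q[3],q[0]]).as_matrix()
def ray(c,uv,z):
    K=c["camera_matrix"]; d=rot(c["attitude"])@np.linalg.inv(K)@np.array([uv[0],uv[1],1.])
    return c["eye"]+d*(z-c["eye"][2])/d[2]
def proj(c,P):
    p=(np.asarray(P)-c["eye"])@rot(c["attitude"]); q=p@c["camera_matrix"].T
    return q[...,:2]/q[...,2:]
E
python3 - <<'E'
from cell import robot
from h import *
im=cv2.imread("pics/top0.png"); c=robot.get_calibration("top")
print("axes",rot(c["attitude"]).round(2).tolist())
hsv=cv2.cvtColor(im,cv2.COLOR_BGR2HSV); H,S,V=cv2.split(hsv)
red=((H<6)|(H>174))&(S>170)&(V>60); blue=(H>105)&(H<130)&(S>150)&(V>50)
for n,m in(("red",red),("blue",blue)):
    k,l,st,ce=cv2.connectedComponentsWithStats(m.astype(np.uint8),connectivity=8)
    for i in range(1,k):
        x,y,w,h,a=st[i]
        if a<15 or not(240<ce[i][0]<430 and 140<ce[i][1]<270): continue
        ys,xs=np.nonzero(l==i); P=np.array([ray(c,(u,v),.1045)[:2] for u,v in zip(xs,ys)])
        mu=P.mean(0); w_,v_=np.linalg.eigh(np.cov(P.T)); d=v_[:,1]
        t=(P-mu)@d
        print(n,a,ce[i].round(1),mu.round(4),"dir",np.degrees(np.arctan2(d[1],d[0])).round(1),"len",np.ptp(t).round(3))
for p in((255,235),(408,209)): print(p,ray(c,p,.06).round(3))
cv2.imwrite("pics/crop0.png",cv2.resize(im[130:280,235:435],None,fx=4,fy=4,interpolation=cv2.INTER_CUBIC))
E
```

```text
axes [[-0.07, -0.97, 0.21], [-1.0, 0.07, -0.01], [-0.0, -0.21, -0.98]]
red 52 [330.2 201.1] [ 0.5342 -0.0666] dir -168.9 len 0.055
blue 334 [315.5 152.9] [ 0.7006 -0.0297] dir 100.9 len 0.077
blue 353 [317.5 176.4] [ 0.6195 -0.0313] dir 95.8 len 0.079
blue 60 [367.7 206.2] [ 0.5089 -0.1856] dir 177.6 len 0.056
blue 58 [277.8 222.3] [0.4769 0.105 ] dir -174.7 len 0.056
(255, 235) [0.447 0.187 0.06 ]
(408, 209) [ 0.499 -0.324  0.06 ]
```

View pics/crop0.png

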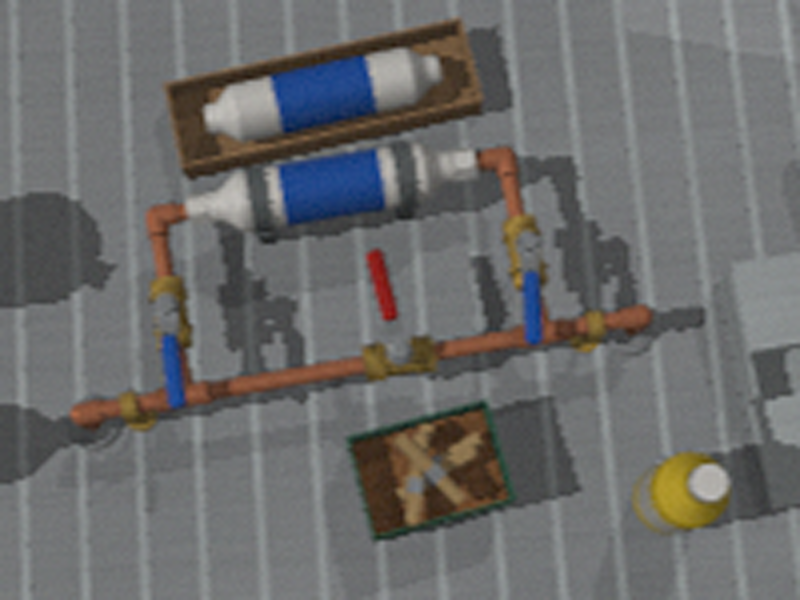

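Fit from the measurement: yaw is about 6°, the origin about (0.568,-0.037), and the red stem about (0.481,-0.077). The blue stems come out 0.2997 m apart, which agrees with the given 0.300 m. I'll raise the arm, close the fingers and travel high.

>>> arm_command --steps '[{"offset":[0,0,-0.3],"angular":[0,0,0],"grip":1},{"offset":[0,0,-0.6],"angular":[0,0,0],"grip":1},{"offset":[0,0,-1],"angular":[0,0,0],"grip":1},{"offset":[0,0,-1],"angular":[0,0,0],"grip":1}]' --newtons 5

```text
time_s: 0.83
tool_pos: [0.1559, 0.6087, 0.3034]
eef_rot: [0.001, 0.125, 0.992, 0.005]
force: [-0.3, 1.3, 0.7]
grip_width: 0.0672
grasp_force: 0.0
```

>>> arm_command --steps '[{"offset":[-0.2,-0.2,0],"angular":[0,0,0],"grip":1},{"offset":[-0.4,-0.4,0],"angular":[0,0,0],"grip":1},{"offset":[-0.6,-0.6,0],"angular":[0,0,0],"grip":1},{"offset":[-0.8,-0.8,0],"angular":[0,0,0],"grip":1},{"offset":[-1,-1,0],"angular":[0,0,0],"grip":1}]'

```text
time_s: 1.25
tool_pos: [0.2276, 0.4826, 0.2954]
eef_rot: [0.0, 0.125, 0.992, 0.0]
force: [0.5, -0.5, 0.2]
grip_width: 0.0345
grasp_force: 0.0
```

>>> arm_command --steps '[{"offset":[-0.2,-0.2,0],"angular":[0,0,0],"grip":1},{"offset":[-0.4,-0.4,0],"angular":[0,0,0],"grip":1},{"offset":[-0.6,-0.6,0],"angular":[0,0,0],"grip":1},{"offset":[-0.8,-0.8,0],"angular":[0,0,0],"grip":1},{"offset":[-1,-1,0],"angular":[0,0,0],"grip":1}]'

```text
time_s: 1.67
tool_pos: [0.2997, 0.3609, 0.2955]
eef_rot: [0.0, 0.125, 0.992, 0.0]
force: [-0.1, 0.7, -0.0]
grip_width: 0.0016
grasp_force: 0.0
```

>>> arm_command --steps '[{"offset":[-0.2,-0.2,0],"angular":[0,0,0],"grip":1},{"offset":[-0.4,-0.4,0],"angular":[0,0,0],"grip":1},{"offset":[-0.6,-0.6,0],"angular":[0,0,0],"grip":1},{"offset":[-0.8,-0.8,0],"angular":[0,0,0],"grip":1},{"offset":[-1,-1,0],"angular":[0,0,0],"grip":1}]'

```text
time_s: 2.08
tool_pos: [0.3718, 0.2392, 0.2955]
eef_rot: [0.0, 0.125, 0.992, 0.0]
force: [0.5, 0.5, 0.1]
grip_width: 0.0003
grasp_force: 0.0
```

>>> arm_command --steps '[{"offset":[-0.2,-0.2,0],"angular":[0,0,0],"grip":1},{"offset":[-0.4,-0.4,0],"angular":[0,0,0],"grip":1},{"offset":[-0.6,-0.6,0],"angular":[0,0,0],"grip":1},{"offset":[-0.8,-0.8,0],"angular":[0,0,0],"grip":1},{"offset":[-1,-1,0],"angular":[0,0,0],"grip":1}]'

```text
time_s: 2.5
tool_pos: [0.444, 0.1174, 0.2956]
eef_rot: [0.0, 0.125, 0.992, 0.0]
force: [0.0, 0.2, 0.6]
grip_width: 0.0005
grasp_force: 0.0
```

```bash
python3 - <<'E'
from cell import robot
from h import *
c=robot.get_calibration("wrist"); im=robot.snapshot("wrist")[:,:,::-1].copy(); cv2.imwrite("pics/w0.png",im)
print(c); print(robot.get_state()["tool_pos"])
hsv=cv2.cvtColor(im,cv2.COLOR_BGR2HSV); H,S,V=cv2.split(hsv)
red=((H<6)|(H>174))&(S>170)&(V>60); blue=(H>105)&(H<130)&(S>150)&(V>50)
for n,m in(("red",red),("blue",blue)):
    k,l,st,ce=cv2.connectedComponentsWithStats(m.astype(np.uint8),connectivity=8)
    for i in range(1,k):
        a=st[i][4]
        if a<60: continue
        ys,xs=np.nonzero(l==i); P=np.array([ray(c,(u,v),.1045)[:2] for u,v in zip(xs,ys)])
        mu=P.mean(0); w_,v_=np.linalg.eigh(np.cov(P.T)); d=v_[:,1]; t=(P-mu)@d
        print(n,a,st[i][:4],mu.round(4),"dir",np.degrees(np.arctan2(d[1],d[0])).round(1),"len",np.ptp(t).round(3))
E
```

```text
{'camera_matrix': array([[347.75066768,   0.        , 326.21376255],
       [  0.        , 347.75066768, 200.44751051],
       [  0.        ,   0.        ,   1.        ]]), 'eye': array([0.37461464, 0.13554976, 0.48580435]), 'attitude': array([0.10347712, 0.78344569, 0.60745845, 0.08061988])}
[0.446037   0.11420876 0.29557087]
red 162 [185 266  17  23] [ 0.5264 -0.069 ] dir -170.1 len 0.031
blue 323 [312 185  21  46] [0.4814 0.1036] dir -175.3 len 0.057
blue 10322 [493 194 147 113] [0.6068 0.3784] dir 45.3 len 0.199
blue 385 [ 87 268  25  42] [ 0.5144 -0.1855] dir 177.9 len 0.057
```

View pics/w0.png

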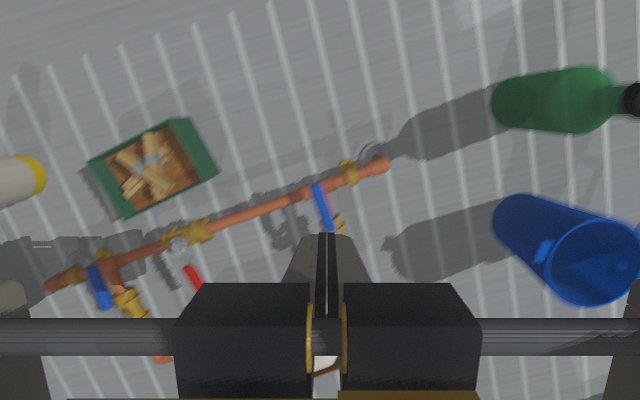

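The wrist view agrees on angles and lies within 5 mm in position, so I'm averaging the two. All three levers are visible: red (193,278), blue (322,208) and blue (99,288). Next I'll move above the red start point and turn the tool.

>>> arm_command --steps '[{"offset":[-0.2,-0.22,0],"angular":[0,0,0],"grip":1},{"offset":[-0.4,-0.44,0],"angular":[0,0,0],"grip":1},{"offset":[-0.6,-0.66,0],"angular":[0,0,0],"grip":1},{"offset":[-0.74,-0.86,0],"angular":[0,0,0],"grip":1}]'

```text
time_s: 2.88
tool_pos: [0.4947, 0.0156, 0.2955]
eef_rot: [0.001, 0.125, 0.992, -0.0]
force: [0.4, 0.0, -0.6]
grip_width: 0.0003
grasp_force: 0.0
```

>>> arm_command --steps '[{"offset":[-0.2,-0.22,0],"angular":[0,0,0],"grip":1},{"offset":[-0.4,-0.44,0],"angular":[0,0,0],"grip":1},{"offset":[-0.6,-0.66,0],"angular":[0,0,0],"grip":1},{"offset":[-0.74,-0.86,0],"angular":[0,0,0],"grip":1}]'

```text
time_s: 3.22
tool_pos: [0.5451, -0.0863, 0.2954]
eef_rot: [0.0, 0.125, 0.992, -0.0]
force: [0.1, 1.1, 0.6]
grip_width: 0.0006
grasp_force: 0.0
```

>>> arm_command --steps '[{"offset":[0,0,0],"angular":[0,0,0.14],"grip":1},{"offset":[0,0,0],"angular":[0,0,0.28],"grip":1},{"offset":[0,0,0],"angular":[0,0,0.42],"grip":1},{"offset":[0,0,0],"angular":[0,0,0.56],"grip":1},{"offset":[0,0,0],"angular":[0,0,0.7],"grip":1},{"offset":[0,0,0],"angular":[0,0,0.72],"grip":1}]'

```text
time_s: 3.72
tool_pos: [0.5441, -0.0845, 0.2954]
eef_rot: [0.0, 0.399, 0.917, 0.0]
force: [0.1, 0.6, -1.0]
grip_width: 0.0003
grasp_force: 0.0
```

>>> arm_command --steps '[{"offset":[0,0,0],"angular":[0,0,0.14],"grip":1},{"offset":[0,0,0],"angular":[0,0,0.28],"grip":1},{"offset":[0,0,0],"angular":[0,0,0.42],"grip":1},{"offset":[0,0,0],"angular":[0,0,0.56],"grip":1},{"offset":[0,0,0],"angular":[0,0,0.7],"grip":1},{"offset":[0,0,0],"angular":[0,0,0.72],"grip":1},{"offset":[0,0,0],"angular":[0,0,0.72],"grip":1}]'

```text
time_s: 4.3
tool_pos: [0.5441, -0.0845, 0.2954]
eef_rot: [0.0, 0.636, 0.772, 0.0]
force: [0.4, -0.0, -0.4]
grip_width: 0.0005
grasp_force: 0.0
```

```bash
cat >> h.py <<'E'
import json
def head(q):
    x=rot(q)[:,0]; return np.degrees(np.arctan2(x[1],x[0]))
def plan(p,hd,targets):
    """rows of (offset, angular) from TCP p, tool-x heading hd (deg), tool down, to (x,y,z,heading)"""
    a=np.radians(hd); X=np.array([np.cos(a),np.sin(a),0]); Y=np.array([np.sin(a),-np.cos(a),0]); Z=np.array([0,0,-1.])
    for t in targets:
        d=(np.array(t[:3])-p)*10
        print([round(float(d@v),2) for v in(X,Y,Z)], round(((hd-t[3]+180)%360-180)/45,2))
def lever(S,th,sgn,r,off,z):
    """TCP at radius r on the lever at world angle th; off = distance from its axis on the side pushed from; sgn +1 anticlockwise"""
    a=np.radians(th); u=np.array([np.cos(a),np.sin(a)]); n=sgn*np.array([-u[1],u[0]])
    P=np.array(S)+r*u-off*n
    return (P[0],P[1],z,th+90*sgn)
RED=(.4825,-.0768); INL=(.534,.1095); OUT=(.5665,-.188)
E
python3 - <<'E'
from cell import robot
from h import *
s=robot.get_state(); p,hd=s["tool_pos"],head(s["eef_rot"]); print(p,hd,s["force"],s["grip_width"],s["joint_positions"].round(2))
plan(p,hd,[lever(RED,11,1,.06,.028,z) for z in(.2,.102)])
E
```

```text
[ 0.54405219 -0.08450379  0.29541386] 101.06047327677132 [ 0.41236476 -0.01848946 -0.42167968] 0.0004901925191628395 [-0.16  0.15  1.67  0.    1.32 -0.35]
[-0.09, 0.01, 0.95] 0.0
[-0.09, 0.01, 1.93] 0.0
```

>>> arm_command --steps '[{"offset":[-0.05,0,0.3],"angular":[0,0,0],"grip":1},{"offset":[-0.09,0,0.65],"angular":[0,0,0],"grip":1},{"offset":[-0.09,0,1],"angular":[0,0,0],"grip":1}]'

```text
time_s: 4.55
tool_pos: [0.5465, -0.094, 0.1951]
eef_rot: [0.001, 0.635, 0.772, 0.001]
force: [0.9, 0.1, 0.0]
grip_width: 0.0001
grasp_force: 0.0
```

>>> arm_command --steps '[{"offset":[0,0,0.25],"angular":[0,0,0],"grip":1},{"offset":[0,0,0.5],"angular":[0,0,0],"grip":1},{"offset":[0,0,0.75],"angular":[0,0,0],"grip":1},{"offset":[0,0,0.93],"angular":[0,0,0],"grip":1},{"offset":[0,0,0.93],"angular":[0,0,0],"grip":1}]'

```text
time_s: 4.97
tool_pos: [0.5431, -0.093, 0.0989]
eef_rot: [-0.003, 0.635, 0.772, -0.001]
force: [-1.4, -0.4, -0.7]
grip_width: 0.0006
grasp_force: 0.0
```

```bash
python3 - <<'E'
from cell import robot
from h import *
c=robot.get_calibration("wrist");im=robot.snapshot("wrist")[:,:,::-1].copy(); cv2.imwrite("pics/w1.png",im)
s=robot.get_state(); p,hd=s["tool_pos"],head(s["eef_rot"]); print(p,hd,s["force"])
plan(p,hd,[lever(RED,t,1,.06,.018,.102) for t in(11,16,21,26,31,36,41,46)])
E
```

```text
[ 0.54431584 -0.09321541  0.10089007] 101.0455420701124 [0.41485772 0.02730383 0.93034097]
[0.1, 0.02, -0.01] 0.0
[0.15, 0.04, -0.01] -0.11
[0.21, 0.05, -0.01] -0.22
[0.26, 0.05, -0.01] -0.33
[0.32, 0.05, -0.01] -0.44
[0.37, 0.04, -0.01] -0.55
[0.42, 0.03, -0.01] -0.67
[0.48, 0.02, -0.01] -0.78
```

View pics/w1.png

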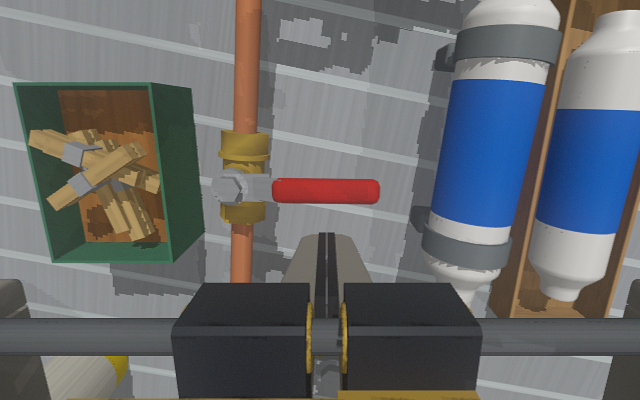

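Wrist picture: the closed fingertips (328,240) sit beside the red sleeve (272–380, 190), parallel to it and clear. The nut is at (232,188). Pushing now.

>>> arm_command --steps '[{"offset":[0.05,0.02,0],"angular":[0,0,0],"grip":1},{"offset":[0.1,0.02,0],"angular":[0,0,0],"grip":1},{"offset":[0.15,0.04,0],"angular":[0,0,-0.11],"grip":1},{"offset":[0.21,0.05,0],"angular":[0,0,-0.22],"grip":1},{"offset":[0.26,0.05,0],"angular":[0,0,-0.33],"grip":1},{"offset":[0.32,0.05,0],"angular":[0,0,-0.44],"grip":1},{"offset":[0.32,0.05,0],"angular":[0,0,-0.44],"grip":1}]'

```text
time_s: 5.6
tool_pos: [0.5453, -0.06, 0.1039]
eef_rot: [0.001, 0.493, 0.87, 0.001]
force: [-0.1, 0.4, 0.1]
grip_width: 0.0009
grasp_force: 0.0
```

```bash
python3 - <<'E'
from cell import robot
from h import *
c=robot.get_calibration("wrist");im=robot.snapshot("wrist")[:,:,::-1].copy()
hsv=cv2.cvtColor(im,cv2.COLOR_BGR2HSV); H,S,V=cv2.split(hsv)
m=((H<6)|(H>174))&(S>150)&(V>60)
k,l,st,ce=cv2.connectedComponentsWithStats(m.astype(np.uint8)); i=1+st[1:,4].argmax()
ys,xs=np.nonzero(l==i); P=np.array([ray(c,(u,v),.1045)[:2] for u,v in zip(xs,ys)])
mu=P.mean(0); d=np.linalg.eigh(np.cov(P.T))[1][:,1]; print(mu,np.degrees(np.arctan2(d[1],d[0])),np.ptp((P-mu)@d))
s=robot.get_state(); p,hd=s["tool_pos"],head(s["eef_rot"]); print(p,hd,s["force"])
plan(p,hd,[lever(RED,t,1,.06,.018,.101) for t in(31,36,41,46,51,56,61,66)])
E
```

```text
[ 0.52430799 -0.06606985] -160.96954670392256 0.0402884356229404
[ 0.54541494 -0.06049485  0.10377648] 120.64645094869984 [0.06974896 1.01824021 0.35138013]
[0.0, -0.02, 0.03] -0.01
[0.06, -0.01, 0.03] -0.12
[0.11, -0.0, 0.03] -0.23
[0.17, 0.0, 0.03] -0.34
[0.22, 0.0, 0.03] -0.45
[0.27, -0.01, 0.03] -0.56
[0.33, -0.02, 0.03] -0.67
[0.38, -0.03, 0.03] -0.79
```

```bash
python3 - <<'E'
from cell import robot
import cv2
cv2.imwrite("pics/w2.png",robot.snapshot("wrist")[100:330,150:470,::-1].repeat(2,0).repeat(2,1))
E
```

```text
(no output)
```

View pics/w2.png

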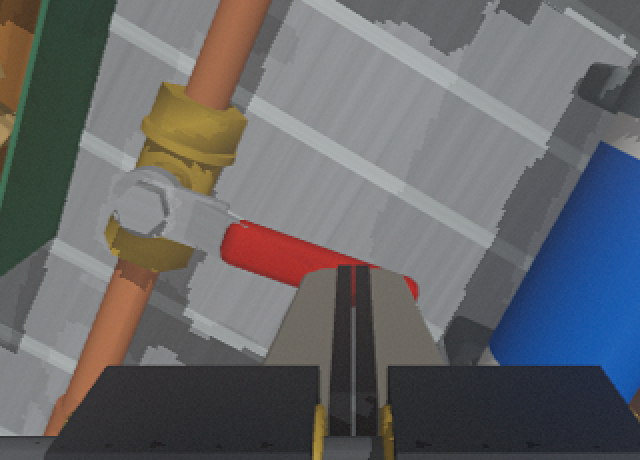

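```bash
python3 - <<'E'
from cell import robot
from h import *
s=robot.get_state(); c=robot.get_calibration("wrist"); p=s["tool_pos"]; Rm=rot(s["eef_rot"])
print("cam in tool",(Rm.T@(c["eye"]-p)).round(4),(Rm.T@rot(c["attitude"])).round(2).tolist())
for q in ([0,0,.017],[.01,0,.017],[-.01,0,.017],[0,0,0],[0,.018,.017],[.01,.018,.017]): print(q,proj(c,p+Rm@np.array(q)).round(1),(p+Rm@np.array(q)).round(4))
for n,uv in(("nut",(220,202)),("tip",(359,244)),("sleeve start",(262,219))): print(n,ray(c,uv,.1005 if n=="nut" else .1045).round(4))
E
```

```text
cam in tool [ 0.0722  0.0012 -0.1903] [[-0.0, -0.97, -0.26], [1.0, -0.0, 0.0], [-0.0, -0.26, 0.97]]
[0, 0, 0.017] [324.2 225.9] [ 0.5454 -0.0608  0.0866]
[0.01, 0, 0.017] [324.1 210.7] [ 0.5403 -0.0522  0.0866]
[-0.01, 0, 0.017] [324.2 240.8] [ 0.5505 -0.0694  0.0866]
[0, 0, 0] [324.  235.5] [ 0.5454 -0.0608  0.1036]
[0, 0.018, 0.017] [352.8 225.9] [ 0.5609 -0.0517  0.0866]
[0.01, 0.018, 0.017] [353.1 210.7] [ 0.5558 -0.0431  0.0866]
nut [ 0.4839 -0.0745  0.1005]
tip [ 0.5654 -0.0547  0.1045]
sleeve start [ 0.5095 -0.0698  0.1045]
```

The picture shows the closed fingertips (crop 300–415, 265) lying over the sleeve, which is still at about 14°. The force is near zero, so the lever was not pushed: the tips are passing higher than assumed. I'll back off, go lower and retry.

>>> arm_command --steps '[{"offset":[-0.2,0,0],"angular":[0,0,0.15],"grip":1},{"offset":[-0.4,0,0],"angular":[0,0,0.3],"grip":1},{"offset":[-0.4,0,0.08],"angular":[0,0,0.38],"grip":1},{"offset":[-0.4,0,0.15],"angular":[0,0,0.38],"grip":1},{"offset":[-0.4,0,0.15],"angular":[0,0,0.38],"grip":1},{"offset":[-0.4,0,0.15],"angular":[0,0,0.38],"grip":1}]'

```text
time_s: 6.2
tool_pos: [0.5643, -0.0953, 0.0871]
eef_rot: [-0.001, 0.618, 0.786, -0.0]
force: [-0.2, -0.2, -0.2]
grip_width: 0.0007
grasp_force: 0.0
```

```bash
cat >> h.py <<'E'
def sleeve(c,im,col,near,z=.1045):
    H,S,V=cv2.split(cv2.cvtColor(im,cv2.COLOR_RGB2HSV))
    m=((H<6)|(H>174))&(S>150)&(V>50) if col=="red" else (H>105)&(H<130)&(S>140)&(V>40)
    k,l,st,ce=cv2.connectedComponentsWithStats(m.astype(np.uint8)); out=[]
    for i in range(1,k):
        if st[i,4]<25: continue
        ys,xs=np.nonzero(l==i); P=np.array([ray(c,q,z)[:2] for q in zip(xs,ys)])
        mu=P.mean(0)
        if np.hypot(*(mu-near))>.09: continue
        d=np.linalg.eigh(np.cov(P.T))[1][:,1]
        if d@(mu-near)<0: d=-d
        out.append((st[i].tolist(),mu.round(4).tolist(),"dir",round(float(np.degrees(np.arctan2(d[1],d[0]))),1),"len",round(float(np.ptp((P-mu)@d)),3)))
    return out
E
python3 - <<'E'
from cell import robot
from h import *
s=robot.get_state(); p,hd=s["tool_pos"],head(s["eef_rot"]); print(p,hd,s["force"],s["moment"])
for n in("wrist","top","scene"):
    c=robot.get_calibration(n); im=robot.snapshot(n)
    print(n,sleeve(c,im,"red",RED))
    for z in (.017,-.02): print(proj(c,[p+[0,0,-z],p+[.5-.5+0,0,-z]])[0].round(1),end=" ")
    x0,y0=(270,150) if n=="scene" else (0,0)
    if n=="scene": cv2.imwrite("pics/s1.png",cv2.resize(im[130:240,250:410,::-1],None,fx=5,fy=5,interpolation=cv2.INTER_CUBIC)); print(proj(c,[*RED,.0995]))
E
```

```text
[ 0.56427797 -0.09533285  0.08705393] 103.60815673967517 [-0.18409046 -0.16695246 -0.20877022] [ 0.01212245  0.05516232 -0.03262146]
wrist [([231, 166, 115, 32, 2876], [0.5383, -0.0645], 'dir', 10.7, 'len', 0.058)]
[324.  226.6] [323.6 249.8] top []
[338.1 193.8] [338.4 191.2] scene [([309, 191, 11, 10, 50], [0.5411, -0.0617], 'dir', 10.6, 'len', 0.059)]
[301.5 204.1] [301.1 194.4] [322.21400576 187.79862129]
```

View pics/s1.png

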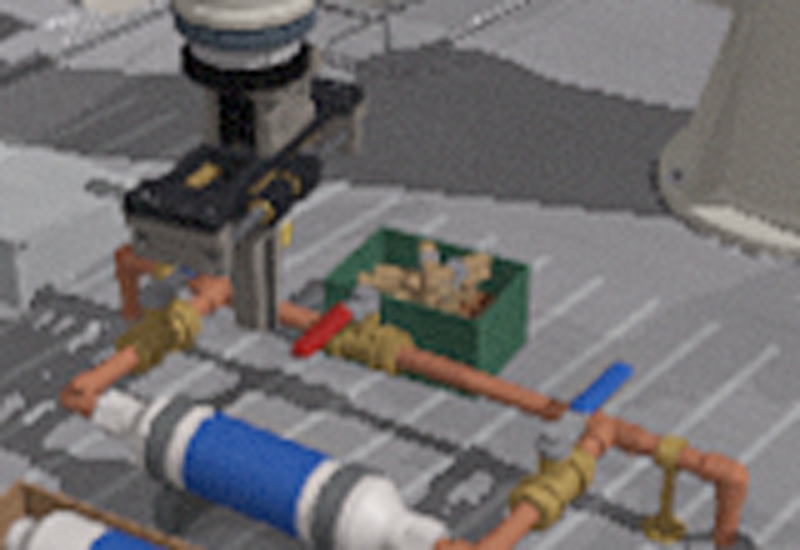

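The scene crop shows the fingertip bottom at crop (255,325), full-frame (301,195). That is about 0.107 m high, so with the fingers shut the tips end about 20 mm *above* the reported TCP. The wrist outline agrees. I need a TCP height of about 0.067 m.

```bash
cat >> h.py <<'E'
RED=(.484,-.0748); INL=(.5355,.111); OUT=(.568,-.186)
E
python3 - <<'E'
from cell import robot
from h import *
s=robot.get_state(); p,hd=s["tool_pos"],head(s["eef_rot"])
print("start");plan(p,hd,[lever(RED,11,1,.062,.03,.067)])
print("from there")
a=lever(RED,11,1,.062,.03,.067); plan(np.array(a[:3]),a[3],[lever(RED,t,1,.062,.019,.067) for t in(11,15,19,23,27,31)])
E
```

```text
start
[0.06, -0.13, 0.21] 0.06
from there
[0.11, -0.0, 0.0] 0.0
[0.15, 0.01, 0.0] -0.09
[0.2, 0.02, 0.0] -0.18
[0.24, 0.03, 0.0] -0.27
[0.29, 0.03, 0.0] -0.36
[0.33, 0.03, 0.0] -0.44
```

>>> arm_command --steps '[{"offset":[0,-0.1,0.1],"angular":[0,0,0.06],"grip":1},{"offset":[0.05,-0.13,0.2],"angular":[0,0,0.06],"grip":1},{"offset":[0.06,-0.13,0.21],"angular":[0,0,0.06],"grip":1},{"offset":[0.06,-0.13,0.21],"angular":[0,0,0.06],"grip":1},{"offset":[0.06,-0.13,0.21],"angular":[0,0,0.06],"grip":1}]'

```text
time_s: 6.77
tool_pos: [0.5513, -0.0925, 0.0666]
eef_rot: [0.0, 0.637, 0.771, 0.0]
force: [-0.7, -0.2, 0.3]
grip_width: 0.0003
grasp_force: 0.0
```

>>> arm_command --steps '[{"offset":[0.05,0,0],"angular":[0,0,0],"grip":1},{"offset":[0.11,0,0],"angular":[0,0,0],"grip":1},{"offset":[0.15,0.01,0],"angular":[0,0,-0.09],"grip":1},{"offset":[0.2,0.02,0],"angular":[0,0,-0.18],"grip":1},{"offset":[0.24,0.03,0],"angular":[0,0,-0.27],"grip":1},{"offset":[0.24,0.03,0],"angular":[0,0,-0.27],"grip":1}]'

```text
time_s: 7.27
tool_pos: [0.5495, -0.0688, 0.0668]
eef_rot: [0.001, 0.55, 0.835, -0.001]
force: [-1.3, -5.0, 0.9]
grip_width: 0.0003
grasp_force: 2.1
```

```bash
cat > look.py <<'E'
import sys
from cell import robot
from h import *
S,col=eval(sys.argv[1]),sys.argv[2]
s=robot.get_state(); p,hd=s["tool_pos"],head(s["eef_rot"]); print(p.round(4),round(hd,1),s["force"].round(1))
for n in("wrist","scene","top"):
    c=robot.get_calibration(n); print(n,sleeve(c,robot.snapshot(n),col,S))
if len(sys.argv)>3: plan(p,hd,[lever(S,t,float(sys.argv[4]),.062,float(sys.argv[5]),p[2]) for t in eval(sys.argv[3])])
E
python3 look.py RED red "range(27,60,4)" 1 .019
```

```text
[ 0.5495 -0.0688  0.0668] 113.3 [-1.3 -5.   0.9]
wrist [([245, 211, 126, 34, 3482], [0.5355, -0.0547], 'dir', 20.7, 'len', 0.058)]
scene [([312, 192, 10, 10, 45], [0.5399, -0.0519], 'dir', 19.6, 'len', 0.057)]
top []
[0.05, 0.01, 0.0] -0.08
[0.1, 0.01, 0.0] -0.17
[0.14, 0.02, 0.0] -0.26
[0.19, 0.02, 0.0] -0.35
[0.23, 0.02, 0.0] -0.44
[0.28, 0.02, 0.0] -0.53
[0.32, 0.01, 0.0] -0.62
[0.37, 0.0, 0.0] -0.7
[0.41, -0.01, 0.0] -0.79
```

Contact is good: 5 N, and the lever is at 20° and following. Continuing.

>>> arm_command --steps '[{"offset":[0.05,0.01,0],"angular":[0,0,-0.08],"grip":1},{"offset":[0.1,0.01,0],"angular":[0,0,-0.17],"grip":1},{"offset":[0.14,0.02,0],"angular":[0,0,-0.26],"grip":1},{"offset":[0.19,0.02,0],"angular":[0,0,-0.35],"grip":1},{"offset":[0.23,0.02,0],"angular":[0,0,-0.44],"grip":1},{"offset":[0.28,0.02,0],"angular":[0,0,-0.53],"grip":1},{"offset":[0.32,0.01,0],"angular":[0,0,-0.62],"grip":1},{"offset":[0.37,0,0],"angular":[0,0,-0.7],"grip":1}]'

```text
time_s: 8.08
tool_pos: [0.5366, -0.0354, 0.0669]
eef_rot: [0.002, 0.303, 0.953, -0.0]
force: [3.0, -9.9, -2.5]
grip_width: 0.0003
grasp_force: 4.3
```

```bash
python3 look.py RED red "range(57,97,4)" 1 .019
```

```text
[ 0.5366 -0.0354  0.0669] 144.7 [ 3.  -9.9 -2.5]
wrist [([245, 211, 126, 34, 3491], [0.5174, -0.0313], 'dir', 51.7, 'len', 0.058)]
scene []
top []
[0.04, 0.0, 0.0] -0.05
[0.08, 0.01, 0.0] -0.14
[0.13, 0.02, 0.0] -0.23
[0.17, 0.02, 0.0] -0.32
[0.22, 0.02, 0.0] -0.41
[0.26, 0.02, 0.0] -0.49
[0.31, 0.01, 0.0] -0.58
[0.35, 0.01, 0.0] -0.67
[0.39, -0.01, 0.0] -0.76
[0.44, -0.02, 0.0] -0.85
```

>>> arm_command --steps '[{"offset":[0.04,0,0],"angular":[0,0,-0.05],"grip":1},{"offset":[0.08,0.01,0],"angular":[0,0,-0.14],"grip":1},{"offset":[0.13,0.02,0],"angular":[0,0,-0.23],"grip":1},{"offset":[0.17,0.02,0],"angular":[0,0,-0.32],"grip":1},{"offset":[0.22,0.02,0],"angular":[0,0,-0.41],"grip":1},{"offset":[0.26,0.02,0],"angular":[0,0,-0.49],"grip":1},{"offset":[0.31,0.01,0],"angular":[0,0,-0.58],"grip":1},{"offset":[0.35,0.01,0],"angular":[0,0,-0.67],"grip":1}]'

```text
time_s: 8.9
tool_pos: [0.5097, -0.0137, 0.0672]
eef_rot: [0.003, 0.045, 0.999, -0.0]
force: [7.6, -6.9, -2.2]
grip_width: 0.0007
grasp_force: 3.9
```

```bash
python3 look.py RED red "[87,90,93,96,98,100]" 1 .019
```

```text
[ 0.5097 -0.0137  0.0672] 174.9 [ 7.6 -6.9 -2.2]
wrist [([245, 210, 126, 35, 3485], [0.4913, -0.0206], 'dir', 81.7, 'len', 0.058)]
scene []
top []
[0.03, -0.0, 0.0] -0.05
[0.07, 0.0, 0.0] -0.11
[0.1, 0.01, 0.0] -0.18
[0.13, 0.01, 0.0] -0.25
[0.16, 0.02, 0.0] -0.29
[0.18, 0.02, 0.0] -0.34
```

>>> arm_command --steps '[{"offset":[0.03,0,0],"angular":[0,0,-0.05],"grip":1},{"offset":[0.07,0,0],"angular":[0,0,-0.11],"grip":1},{"offset":[0.1,0.01,0],"angular":[0,0,-0.18],"grip":1},{"offset":[0.13,0.01,0],"angular":[0,0,-0.23],"grip":1},{"offset":[0.13,0.01,0],"angular":[0,0,-0.23],"grip":1}]'

```text
time_s: 9.47
tool_pos: [0.497, -0.0101, 0.0674]
eef_rot: [0.003, -0.045, 0.999, 0.0]
force: [6.5, 2.6, -2.1]
grip_width: 0.0005
grasp_force: 3.1
```

```bash
python3 look.py RED red "[93,96,98,100]" 1 .019
```

```text
[ 0.497  -0.0101  0.0674] -174.9 [ 6.5  2.6 -2.1]
wrist [([245, 211, 126, 33, 3470], [0.4803, -0.0203], 'dir', 92.7, 'len', 0.058)]
scene []
top []
[-0.03, -0.02, 0.0] 0.05
[0.01, -0.01, 0.0] -0.02
[0.03, -0.0, 0.0] -0.06
[0.05, 0.0, 0.0] -0.11
```

>>> arm_command --steps '[{"offset":[0.02,0,0],"angular":[0,0,-0.03],"grip":1},{"offset":[0.04,0,0],"angular":[0,0,-0.05],"grip":1},{"offset":[0.04,0,0],"angular":[0,0,-0.05],"grip":1}]'

```text
time_s: 9.87
tool_pos: [0.4934, -0.0101, 0.0675]
eef_rot: [0.003, -0.063, 0.998, 0.001]
force: [7.5, 6.4, -1.9]
grip_width: 0.0004
grasp_force: 3.8
```

```bash
python3 look.py RED red
```

```text
[ 0.4934 -0.0101  0.0675] -172.8 [ 7.5  6.4 -1.9]
wrist [([245, 213, 126, 30, 3483], [0.4772, -0.0206], 'dir', 96.1, 'len', 0.058)]
scene []
top []
```

>>> arm_command --steps '[{"offset":[0.01,0,0],"angular":[0,0,0],"grip":1},{"offset":[0.02,0,0],"angular":[0,0,0],"grip":1},{"offset":[0.02,0,0],"angular":[0,0,0],"grip":1}]'

```text
time_s: 10.27
tool_pos: [0.4933, -0.0101, 0.0677]
eef_rot: [0.005, -0.063, 0.998, 0.001]
force: [12.4, 7.5, -6.1]
grip_width: 0.0003
grasp_force: 6.6
```

```bash
python3 look.py RED red
```

```text
[ 0.4933 -0.0101  0.0677] -172.8 [12.4  7.5 -6.1]
wrist [([246, 213, 125, 31, 3477], [0.4771, -0.0207], 'dir', 96.2, 'len', 0.058)]
scene []
top []
```

The red lever is on its stop: 96.2° matches the set's +y direction, and the force rose to 14 N with no further motion. I'll back off, rise and go to the inlet lever.

>>> arm_command --steps '[{"offset":[-0.1,0,0],"angular":[0,0,0],"grip":1},{"offset":[-0.25,0,0],"angular":[0,0,0],"grip":1},{"offset":[-0.25,0,-0.3],"angular":[0,0,0],"grip":1},{"offset":[-0.25,0,-0.6],"angular":[0,0,0],"grip":1},{"offset":[-0.25,0,-0.9],"angular":[0,0,0],"grip":1},{"offset":[-0.25,0,-0.9],"angular":[0,0,0],"grip":1}]'

```text
time_s: 10.92
tool_pos: [0.5165, -0.0083, 0.1617]
eef_rot: [0.004, -0.063, 0.998, -0.0]
force: [1.9, -0.6, 0.3]
grip_width: 0.0006
grasp_force: 0.0
```

>>> arm_command --steps '[{"offset":[0,0,0],"angular":[0,0,0.14],"grip":1},{"offset":[0,0,0],"angular":[0,0,0.28],"grip":1},{"offset":[0,0,0],"angular":[0,0,0.42],"grip":1},{"offset":[0,0,0],"angular":[0,0,0.56],"grip":1},{"offset":[0,0,0],"angular":[0,0,0.7],"grip":1},{"offset":[0,0,0],"angular":[0,0,0.84],"grip":1},{"offset":[0,0,0],"angular":[0,0,0.98],"grip":1},{"offset":[0,0,0],"angular":[0,0,1],"grip":1}]'

```text
time_s: 11.58
tool_pos: [0.5128, -0.0083, 0.156]
eef_rot: [-0.0, 0.326, 0.945, 0.0]
force: [0.7, -0.2, -0.8]
grip_width: 0.0004
grasp_force: 0.0
```

>>> arm_command --steps '[{"offset":[0,0,0],"angular":[0,0,0.14],"grip":1},{"offset":[0,0,0],"angular":[0,0,0.28],"grip":1},{"offset":[0,0,0],"angular":[0,0,0.42],"grip":1},{"offset":[0,0,0],"angular":[0,0,0.56],"grip":1},{"offset":[0,0,0],"angular":[0,0,0.7],"grip":1},{"offset":[0,0,0],"angular":[0,0,0.84],"grip":1},{"offset":[0,0,0],"angular":[0,0,0.98],"grip":1},{"offset":[0,0,0],"angular":[0,0,1],"grip":1}]'

```text
time_s: 12.25
tool_pos: [0.5129, -0.0084, 0.1561]
eef_rot: [-0.0, 0.662, 0.75, -0.0]
force: [0.2, 0.2, -0.4]
grip_width: 0.0009
grasp_force: 0.0
```

```bash
python3 - <<'E'
from cell import robot
from h import *
s=robot.get_state(); p,hd=s["tool_pos"],head(s["eef_rot"]); print(p.round(4),hd,s["force"].round(1))
for n in("wrist","scene","top"):
    c=robot.get_calibration(n); im=robot.snapshot(n)
    print(n,[sleeve(c,im,*a) for a in(("red",RED),("blue",INL),("blue",OUT))])
plan(p,hd,[lever(INL,185,-1,.062,.03,z) for z in(p[2],.067)])
E
```

```text
[ 0.5129 -0.0084  0.1561] 97.10814744726282 [ 0.2  0.2 -0.4]
wrist [[([267, 180, 20, 78, 1407], [0.479, -0.0185], 'dir', 95.9, 'len', 0.059)], [([251, 22, 92, 27, 2068], [0.4809, 0.106], 'dir', -175.5, 'len', 0.058)], []]
scene [[([329, 190, 17, 8, 63], [0.4827, -0.0151], 'dir', 95.8, 'len', 0.061)], [([364, 203, 12, 9, 44], [0.4827, 0.1091], 'dir', -175.6, 'len', 0.056)], [([286, 177, 13, 8, 38], [0.517, -0.1796], 'dir', 177.1, 'len', 0.055)]]
top [[], [], [([366, 198, 4, 18, 57], [0.5087, -0.1857], 'dir', 178.3, 'len', 0.056)]]
[0.88, -0.26, 0.0] 0.05
[0.88, -0.26, 0.89] 0.05
```

>>> arm_command --steps '[{"offset":[0.3,-0.09,0],"angular":[0,0,0.05],"grip":1},{"offset":[0.6,-0.18,0],"angular":[0,0,0.05],"grip":1},{"offset":[0.88,-0.26,0],"angular":[0,0,0.05],"grip":1},{"offset":[0.88,-0.26,0.3],"angular":[0,0,0.05],"grip":1},{"offset":[0.88,-0.26,0.6],"angular":[0,0,0.05],"grip":1},{"offset":[0.88,-0.26,0.89],"angular":[0,0,0.05],"grip":1},{"offset":[0.88,-0.26,0.89],"angular":[0,0,0.05],"grip":1},{"offset":[0.88,-0.26,0.89],"angular":[0,0,0.05],"grip":1}]'

```text
time_s: 13.07
tool_pos: [0.475, 0.0752, 0.0667]
eef_rot: [-0.001, 0.675, 0.738, -0.001]
force: [0.5, 0.2, -0.5]
grip_width: 0.0005
grasp_force: 0.0
```

```bash
python3 look.py INL blue "[185,181,177,173,169,165,161,157]" -1 .019
```

```text
[0.475  0.0752 0.0667] 95.1 [ 0.5  0.2 -0.5]
wrist [([278, 186, 128, 31, 3658], [0.4805, 0.1075], 'dir', -175.4, 'len', 0.058)]
scene [([364, 203, 12, 9, 44], [0.4827, 0.1091], 'dir', -175.6, 'len', 0.056)]
top []
[0.11, 0.01, 0.0] 0.0
[0.16, 0.0, 0.0] 0.09
[0.2, -0.01, 0.0] 0.18
[0.25, -0.01, 0.0] 0.27
[0.29, -0.01, 0.0] 0.36
[0.34, -0.01, 0.0] 0.45
[0.38, -0.01, 0.0] 0.54
[0.43, -0.0, 0.0] 0.63
```

>>> arm_command --steps '[{"offset":[0.06,0,0],"angular":[0,0,0],"grip":1},{"offset":[0.11,0.01,0],"angular":[0,0,0],"grip":1},{"offset":[0.16,0,0],"angular":[0,0,0.09],"grip":1},{"offset":[0.2,-0.01,0],"angular":[0,0,0.18],"grip":1},{"offset":[0.25,-0.01,0],"angular":[0,0,0.27],"grip":1},{"offset":[0.29,-0.01,0],"angular":[0,0,0.36],"grip":1},{"offset":[0.34,-0.01,0],"angular":[0,0,0.45],"grip":1},{"offset":[0.38,-0.01,0],"angular":[0,0,0.54],"grip":1}]'

```text
time_s: 13.88
tool_pos: [0.4726, 0.1125, 0.0685]
eef_rot: [0.001, 0.816, 0.578, 0.0]
force: [1.8, -11.2, 4.9]
grip_width: 0.0003
grasp_force: 4.9
```

```bash
python3 look.py INL blue "range(157,124,-4)" -1 .019
```

```text
[0.4726 0.1125 0.0685] 70.6 [  1.8 -11.2   4.9]
wrist [([271, 212, 125, 31, 3431], [0.4831, 0.1289], 'dir', 162.1, 'len', 0.058), ([567, 311, 11, 7, 33], [0.581, 0.0445], 'dir', -51.0, 'len', 0.007)]
scene [([367, 207, 17, 8, 61], [0.487, 0.1309], 'dir', 162.8, 'len', 0.054)]
top []
[0.04, -0.03, 0.0] 0.08
[0.09, -0.04, 0.0] 0.17
[0.13, -0.05, 0.0] 0.26
[0.18, -0.05, 0.0] 0.35
[0.22, -0.05, 0.0] 0.43
[0.27, -0.05, 0.0] 0.52
[0.31, -0.04, 0.0] 0.61
[0.36, -0.03, 0.0] 0.7
[0.4, -0.02, 0.0] 0.79
```

>>> arm_command --steps '[{"offset":[0.04,-0.03,0.01],"angular":[0,0,0.08],"grip":1},{"offset":[0.09,-0.04,0.02],"angular":[0,0,0.17],"grip":1},{"offset":[0.13,-0.05,0.02],"angular":[0,0,0.26],"grip":1},{"offset":[0.18,-0.05,0.02],"angular":[0,0,0.35],"grip":1},{"offset":[0.22,-0.05,0.02],"angular":[0,0,0.43],"grip":1},{"offset":[0.27,-0.05,0.02],"angular":[0,0,0.52],"grip":1},{"offset":[0.31,-0.04,0.02],"angular":[0,0,0.61],"grip":1},{"offset":[0.36,-0.03,0.02],"angular":[0,0,0.7],"grip":1}]'

```text
time_s: 14.7
tool_pos: [0.4798, 0.147, 0.0659]
eef_rot: [0.001, 0.943, 0.334, -0.001]
force: [-3.5, -10.9, 2.9]
grip_width: 0.0002
grasp_force: 4.6
```

```bash
python3 look.py INL blue "range(125,92,-4)" -1 .019
```

```text
[0.4798 0.147  0.0659] 39.0 [ -3.5 -10.9   2.9]
wrist [([278, 213, 127, 32, 3551], [0.5001, 0.1535], 'dir', 130.9, 'len', 0.058)]
scene [([370, 214, 20, 5, 71], [0.5041, 0.1558], 'dir', 133.5, 'len', 0.056)]
top []
[0.06, -0.0, 0.0] 0.09
[0.1, -0.01, 0.0] 0.18
[0.15, -0.02, 0.0] 0.27
[0.19, -0.02, 0.0] 0.36
[0.24, -0.02, 0.0] 0.45
[0.28, -0.01, 0.0] 0.53
[0.33, -0.01, 0.0] 0.62
[0.37, 0.0, 0.0] 0.71
[0.42, 0.02, 0.0] 0.8
```

>>> arm_command --steps '[{"offset":[0.06,0,0],"angular":[0,0,0.09],"grip":1},{"offset":[0.1,-0.01,0],"angular":[0,0,0.18],"grip":1},{"offset":[0.15,-0.02,0],"angular":[0,0,0.27],"grip":1},{"offset":[0.19,-0.02,0],"angular":[0,0,0.36],"grip":1},{"offset":[0.24,-0.02,0],"angular":[0,0,0.45],"grip":1},{"offset":[0.28,-0.01,0],"angular":[0,0,0.53],"grip":1},{"offset":[0.33,-0.01,0],"angular":[0,0,0.62],"grip":1},{"offset":[0.33,-0.01,0],"angular":[0,0,0.62],"grip":1}]'

```text
time_s: 15.52
tool_pos: [0.504, 0.1692, 0.0654]
eef_rot: [0.001, 0.995, 0.096, -0.002]
force: [-3.9, -4.9, 1.0]
grip_width: 0.0003
grasp_force: 2.5
```

```bash
python3 look.py INL blue "[100,98,96,94,92]" -1 .019
```

```text
[0.504  0.1692 0.0654] 11.1 [-3.9 -4.9  1. ]
wrist [([280, 214, 128, 31, 3543], [0.5252, 0.1654], 'dir', 101.9, 'len', 0.058)]
scene [([369, 218, 20, 8, 73], [0.5274, 0.1685], 'dir', 102.0, 'len', 0.056)]
top []
[0.02, 0.01, 0.0] 0.02
[0.04, 0.0, 0.0] 0.07
[0.06, -0.0, 0.0] 0.11
[0.08, -0.01, 0.0] 0.16
[0.11, -0.01, 0.0] 0.2
```

>>> arm_command --steps '[{"offset":[0.03,0,0],"angular":[0,0,0.04],"grip":1},{"offset":[0.06,0,0],"angular":[0,0,0.1],"grip":1},{"offset":[0.06,0,0],"angular":[0,0,0.1],"grip":1}]'

```text
time_s: 15.92
tool_pos: [0.5093, 0.1713, 0.0654]
eef_rot: [-0.0, 0.998, 0.058, -0.002]
force: [-8.0, 1.3, 1.4]
grip_width: 0.0006
grasp_force: 3.4
```

```bash
python3 look.py INL blue
```

```text
[0.5093 0.1713 0.0654] 6.6 [-8.   1.3  1.4]
wrist [([280, 215, 128, 30, 3545], [0.53, 0.166], 'dir', 97.0, 'len', 0.058)]
scene [([369, 219, 19, 8, 70], [0.5322, 0.1692], 'dir', 96.9, 'len', 0.055)]
top []
```

>>> arm_command --steps '[{"offset":[0.01,0,0],"angular":[0,0,0],"grip":1},{"offset":[0.02,0,0],"angular":[0,0,0.01],"grip":1},{"offset":[0.02,0,0],"angular":[0,0,0.01],"grip":1}]'

```text
time_s: 16.32
tool_pos: [0.5104, 0.1716, 0.0653]
eef_rot: [-0.0, 0.998, 0.055, -0.003]
force: [-10.8, 1.6, 3.2]
grip_width: 0.0007
grasp_force: 5.1
```

```bash
python3 look.py INL blue
```

```text
[0.5104 0.1716 0.0653] 6.3 [-10.8   1.6   3.2]
wrist [([280, 216, 128, 29, 3559], [0.531, 0.1659], 'dir', 95.8, 'len', 0.058)]
scene [([368, 219, 20, 9, 70], [0.5333, 0.1695], 'dir', 96.0, 'len', 0.055)]
top []
```

One more small nudge to confirm the stop.

>>> arm_command --steps '[{"offset":[0.01,0,0],"angular":[0,0,0],"grip":1},{"offset":[0.02,0,0],"angular":[0,0,0],"grip":1},{"offset":[0.02,0,0],"angular":[0,0,0],"grip":1}]'

```text
time_s: 16.72
tool_pos: [0.5105, 0.1716, 0.0652]
eef_rot: [0.0, 0.998, 0.055, -0.005]
force: [-17.6, 3.4, 8.7]
grip_width: 0.0006
grasp_force: 8.2
```

```bash
python3 look.py INL blue
```

```text
[0.5105 0.1716 0.0652] 6.3 [-17.6   3.4   8.7]
wrist [([280, 216, 128, 30, 3538], [0.5311, 0.1662], 'dir', 95.5, 'len', 0.058)]
scene [([368, 219, 20, 9, 73], [0.5334, 0.1695], 'dir', 95.6, 'len', 0.055)]
top []
```

On the stop: 18 N with no further motion, at 95.6–96°. Backing off and checking where the soap stands before going to the outlet.

>>> arm_command --steps '[{"offset":[-0.1,0,0],"angular":[0,0,0],"grip":1},{"offset":[-0.27,0,0],"angular":[0,0,0],"grip":1},{"offset":[-0.27,0,-0.3],"angular":[0,0,0],"grip":1},{"offset":[-0.27,0,-0.6],"angular":[0,0,0],"grip":1},{"offset":[-0.27,0,-0.95],"angular":[0,0,0],"grip":1},{"offset":[-0.27,0,-0.95],"angular":[0,0,0],"grip":1}]'

```text
time_s: 17.37
tool_pos: [0.4926, 0.1701, 0.1671]
eef_rot: [-0.001, 0.998, 0.055, 0.005]
force: [0.5, 1.1, -0.0]
grip_width: 0.0004
grasp_force: 0.0
```

>>> arm_command --steps '[{"offset":[0,0.3,0],"angular":[0,0,-0.14],"grip":1},{"offset":[0,0.6,0],"angular":[0,0,-0.28],"grip":1},{"offset":[0,0.9,0],"angular":[0,0,-0.42],"grip":1},{"offset":[0,1,0],"angular":[0,0,-0.56],"grip":1},{"offset":[0,1,0],"angular":[0,0,-0.7],"grip":1},{"offset":[0,1,0],"angular":[0,0,-0.84],"grip":1},{"offset":[0,1,0],"angular":[0,0,-0.98],"grip":1},{"offset":[0,1,0],"angular":[0,0,-1],"grip":1}]'

```text
time_s: 18.03
tool_pos: [0.5001, 0.0691, 0.1607]
eef_rot: [0.0, 0.9, 0.435, 0.001]
force: [0.2, -0.3, 0.0]
grip_width: 0.0003
grasp_force: 0.0
```

>>> arm_command --steps '[{"offset":[0,0,0],"angular":[0,0,-0.14],"grip":1},{"offset":[0,0,0],"angular":[0,0,-0.28],"grip":1},{"offset":[0,0,0],"angular":[0,0,-0.42],"grip":1},{"offset":[0,0,0],"angular":[0,0,-0.56],"grip":1},{"offset":[0,0,0],"angular":[0,0,-0.7],"grip":1},{"offset":[0,0,0],"angular":[0,0,-0.82],"grip":1},{"offset":[0,0,0],"angular":[0,0,-0.82],"grip":1}]'

```text
time_s: 18.62
tool_pos: [0.5, 0.0693, 0.1606]
eef_rot: [0.0, 0.717, 0.697, 0.0]
force: [-0.5, 0.3, -0.6]
grip_width: 0.0006
grasp_force: 0.0
```

```bash
python3 - <<'E'
from cell import robot
from h import *
s=robot.get_state(); p,hd=s["tool_pos"],head(s["eef_rot"]); print(p.round(4),hd,s["force"].round(1),s["joint_positions"].round(2))
for n in("top","scene"):
    c=robot.get_calibration(n); im=robot.snapshot(n)
    print(n,[sleeve(c,im,*a) for a in(("red",RED),("blue",INL),("blue",OUT))])
    print([(round(r["confidence"],2),np.round(r["box"])) for r in robot.regions_of(n,"soap")][:2])
print("cap",ray(robot.get_calibration("top"),(412,251),.17))
plan(p,hd,[lever(OUT,178,-1,.062,.032,p[2])])
E
```

```text
[0.5    0.0693 0.1606] 88.33531520918669 [-0.5  0.3 -0.6] [ 0.13  0.21  1.92 -0.    1.01  0.16]
top [[([309, 217, 18, 7, 69], [0.4746, -0.0225], 'dir', 96.4, 'len', 0.056)], [([254, 206, 13, 6, 46], [0.5259, 0.1607], 'dir', 96.1, 'len', 0.04)], [([366, 198, 4, 18, 58], [0.5079, -0.1856], 'dir', 177.2, 'len', 0.056)]]
[(0.92, array([394., 242.,  19.,  19.]))]
scene [[([329, 190, 17, 7, 61], [0.4826, -0.0154], 'dir', 98.3, 'len', 0.058)], [([368, 219, 20, 9, 72], [0.5334, 0.1682], 'dir', 96.0, 'len', 0.058)], [([286, 177, 13, 8, 34], [0.5167, -0.1795], 'dir', 179.7, 'len', 0.055)]]
[(0.94, array([294., 138.,  12.,  42.]))]
cap [ 0.35195092 -0.29596088  0.17      ]
[-2.85, 0.13, 0.0] 0.01
```

The soap at (0.352,-0.296) stays more than 50 mm from the gripper body on this path. Moving over.

>>> arm_command --steps '[{"offset":[-0.3,0,0],"angular":[0,0,0],"grip":1},{"offset":[-0.65,0,0],"angular":[0,0,0],"grip":1},{"offset":[-0.95,0.05,0],"angular":[0,0,0],"grip":1}]'

```text
time_s: 19.07
tool_pos: [0.5012, -0.027, 0.1604]
eef_rot: [-0.0, 0.718, 0.696, -0.0]
force: [0.8, 0.3, 0.1]
grip_width: 0.0005
grasp_force: 0.0
```

>>> arm_command --steps '[{"offset":[-0.3,0,0],"angular":[0,0,0],"grip":1},{"offset":[-0.65,0,0],"angular":[0,0,0],"grip":1},{"offset":[-0.95,0.05,0],"angular":[0,0,0],"grip":1}]'

```text
time_s: 19.32
tool_pos: [0.5032, -0.1229, 0.1604]
eef_rot: [-0.0, 0.719, 0.695, -0.0]
force: [1.2, -0.1, 0.1]
grip_width: 0.0007
grasp_force: 0.0
```

>>> arm_command --steps '[{"offset":[-0.3,0,0],"angular":[0,0,0],"grip":1},{"offset":[-0.65,0,0],"angular":[0,0,0],"grip":1},{"offset":[-0.95,0.05,0],"angular":[0,0,0],"grip":1},{"offset":[-0.95,0.05,0],"angular":[0,0,0],"grip":1},{"offset":[-0.95,0.05,0],"angular":[0,0,0],"grip":1}]'

```text
time_s: 19.73
tool_pos: [0.506, -0.2175, 0.1602]
eef_rot: [-0.0, 0.72, 0.694, 0.0]
force: [0.1, 0.8, 0.1]
grip_width: 0.0007
grasp_force: 0.0
```

```bash
python3 look.py OUT blue "[178]" -1 .03
```

```text
[ 0.506  -0.2175  0.1602] 88.0 [0.1 0.8 0.1]
wrist [([290, 155, 82, 19, 1500], [0.5113, -0.1839], 'dir', 177.4, 'len', 0.058)]
scene [([286, 177, 13, 8, 42], [0.5166, -0.1799], 'dir', 179.9, 'len', 0.055)]
top []
[0.04, -0.01, 0.0] -0.0
```

>>> arm_command --steps '[{"offset":[0.03,0,0.3],"angular":[0,0,0],"grip":1},{"offset":[0.03,0,0.6],"angular":[0,0,0],"grip":1},{"offset":[0.03,0,0.85],"angular":[0,0,0],"grip":1},{"offset":[0.03,0,0.93],"angular":[0,0,0],"grip":1},{"offset":[0.03,0,0.93],"angular":[0,0,0],"grip":1},{"offset":[0.03,0,0.93],"angular":[0,0,0],"grip":1}]'

```text
time_s: 20.38
tool_pos: [0.5065, -0.2127, 0.0679]
eef_rot: [-0.0, 0.718, 0.696, -0.0]
force: [0.6, -0.3, 0.8]
grip_width: 0.0004
grasp_force: 0.0
```

```bash
python3 look.py OUT blue "range(178,145,-4)" -1 .019
```

```text
[ 0.5065 -0.2127  0.0679] 88.3 [ 0.6 -0.3  0.8]
wrist [([269, 192, 128, 30, 3548], [0.5116, -0.184], 'dir', 177.3, 'len', 0.058)]
scene [([286, 177, 13, 8, 43], [0.5167, -0.1801], 'dir', 179.6, 'len', 0.055)]
top []
[0.1, -0.01, 0.0] 0.01
[0.14, -0.03, 0.0] 0.09
[0.19, -0.03, 0.0] 0.18
[0.23, -0.04, 0.0] 0.27
[0.28, -0.04, 0.0] 0.36
[0.32, -0.04, 0.0] 0.45
[0.37, -0.04, 0.0] 0.54
[0.41, -0.03, 0.0] 0.63
[0.46, -0.02, 0.0] 0.72
```

>>> arm_command --steps '[{"offset":[0.05,0,0.01],"angular":[0,0,0],"grip":1},{"offset":[0.1,-0.01,0.01],"angular":[0,0,0.01],"grip":1},{"offset":[0.14,-0.03,0.01],"angular":[0,0,0.09],"grip":1},{"offset":[0.19,-0.03,0.01],"angular":[0,0,0.18],"grip":1},{"offset":[0.23,-0.04,0.01],"angular":[0,0,0.27],"grip":1},{"offset":[0.28,-0.04,0.01],"angular":[0,0,0.36],"grip":1},{"offset":[0.32,-0.04,0.01],"angular":[0,0,0.45],"grip":1},{"offset":[0.37,-0.04,0.01],"angular":[0,0,0.54],"grip":1}]'

```text
time_s: 21.2
tool_pos: [0.5046, -0.1779, 0.0673]
eef_rot: [0.002, 0.849, 0.528, 0.0]
force: [1.9, -11.9, -2.9]
grip_width: 0.0005
grasp_force: 5.0
```

```bash
python3 look.py OUT blue "range(150,117,-4)" -1 .019
```

```text
[ 0.5046 -0.1779  0.0673] 63.8 [  1.9 -11.9  -2.9]
wrist [([272, 213, 125, 31, 3477], [0.5171, -0.1627], 'dir', 154.8, 'len', 0.058)]
scene [([288, 181, 17, 6, 48], [0.5199, -0.1584], 'dir', 155.9, 'len', 0.053)]
top []
[0.06, -0.03, 0.0] 0.08
[0.1, -0.04, 0.0] 0.17
[0.15, -0.04, 0.0] 0.26
[0.19, -0.04, 0.0] 0.35
[0.24, -0.04, 0.0] 0.44
[0.28, -0.04, 0.0] 0.53
[0.33, -0.03, 0.0] 0.62
[0.37, -0.02, 0.0] 0.71
[0.42, -0.01, 0.0] 0.79
```

>>> arm_command --steps '[{"offset":[0.06,-0.02,0],"angular":[0,0,0.08],"grip":1},{"offset":[0.1,-0.04,0],"angular":[0,0,0.17],"grip":1},{"offset":[0.15,-0.04,0],"angular":[0,0,0.26],"grip":1},{"offset":[0.19,-0.04,0],"angular":[0,0,0.35],"grip":1},{"offset":[0.24,-0.04,0],"angular":[0,0,0.44],"grip":1},{"offset":[0.28,-0.04,0],"angular":[0,0,0.53],"grip":1},{"offset":[0.33,-0.03,0],"angular":[0,0,0.62],"grip":1},{"offset":[0.37,-0.02,0],"angular":[0,0,0.71],"grip":1}]'

```text
time_s: 22.02
tool_pos: [0.5176, -0.1433, 0.0671]
eef_rot: [0.001, 0.962, 0.274, -0.0]
force: [-4.1, -10.3, 2.0]
grip_width: 0.0001
grasp_force: 4.5
```

```bash
python3 look.py OUT blue "range(118,92,-3)" -1 .019
```

```text
[ 0.5176 -0.1433  0.0671] 31.8 [ -4.1 -10.3   2. ]
wrist [([280, 215, 126, 29, 3444], [0.5384, -0.1398], 'dir', 121.6, 'len', 0.058)]
scene [([289, 186, 17, 4, 51], [0.5409, -0.1357], 'dir', 121.4, 'len', 0.055)]
top []
[0.05, -0.0, 0.0] 0.08
[0.09, -0.01, 0.0] 0.15
[0.12, -0.01, 0.0] 0.22
[0.16, -0.02, 0.0] 0.28
[0.19, -0.02, 0.0] 0.35
[0.22, -0.02, 0.0] 0.42
[0.26, -0.02, 0.0] 0.48
[0.29, -0.01, 0.0] 0.55
[0.32, -0.01, 0.0] 0.62
```

>>> arm_command --steps '[{"offset":[0.05,0,0],"angular":[0,0,0.08],"grip":1},{"offset":[0.09,-0.01,0],"angular":[0,0,0.15],"grip":1},{"offset":[0.12,-0.01,0],"angular":[0,0,0.22],"grip":1},{"offset":[0.16,-0.02,0],"angular":[0,0,0.28],"grip":1},{"offset":[0.19,-0.02,0],"angular":[0,0,0.35],"grip":1},{"offset":[0.22,-0.02,0],"angular":[0,0,0.42],"grip":1},{"offset":[0.25,-0.02,0],"angular":[0,0,0.48],"grip":1},{"offset":[0.25,-0.02,0],"angular":[0,0,0.48],"grip":1}]'

```text
time_s: 22.83
tool_pos: [0.5365, -0.1275, 0.0665]
eef_rot: [0.0, 0.996, 0.089, -0.001]
force: [-4.1, -4.2, 2.0]
grip_width: 0.0003
grasp_force: 2.6
```

>>> arm_command --steps '[{"offset":[0.02,0,0],"angular":[0,0,0.04],"grip":1},{"offset":[0.03,0,0],"angular":[0,0,0.06],"grip":1},{"offset":[0.03,0,0],"angular":[0,0,0.06],"grip":1}]'

```text
time_s: 23.08
tool_pos: [0.5387, -0.1263, 0.0664]
eef_rot: [-0.0, 0.998, 0.066, -0.002]
force: [-6.7, -2.9, 3.8]
grip_width: 0.0003
grasp_force: 3.5
```

```bash
python3 look.py OUT blue
```

```text
[ 0.5387 -0.1263  0.0664] 7.6 [-6.7 -2.9  3.8]
wrist [([283, 214, 127, 30, 3511], [0.5597, -0.1325], 'dir', 98.4, 'len', 0.058)]
scene [([287, 188, 16, 7, 48], [0.5614, -0.1269], 'dir', 98.8, 'len', 0.056)]
top []
```

>>> arm_command --steps '[{"offset":[0.01,0,0],"angular":[0,0,0.02],"grip":1},{"offset":[0.03,0,0],"angular":[0,0,0.03],"grip":1},{"offset":[0.03,0,0],"angular":[0,0,0.03],"grip":1}]'

```text
time_s: 23.48
tool_pos: [0.5414, -0.1255, 0.0664]
eef_rot: [-0.001, 0.998, 0.055, -0.002]
force: [-7.6, 0.1, 4.4]
grip_width: 0.0007
grasp_force: 3.6
```

```bash
python3 look.py OUT blue
```

```text
[ 0.5414 -0.1255  0.0664] 6.3 [-7.6  0.1  4.4]
wrist [([283, 215, 127, 29, 3552], [0.5621, -0.1324], 'dir', 96.0, 'len', 0.058)]
scene [([286, 189, 16, 7, 48], [0.5642, -0.1255], 'dir', 96.0, 'len', 0.059)]
top []
```

>>> arm_command --steps '[{"offset":[0.01,0,0],"angular":[0,0,0],"grip":1},{"offset":[0.02,0,0],"angular":[0,0,0],"grip":1},{"offset":[0.02,0,0],"angular":[0,0,0],"grip":1}]'

```text
time_s: 23.88
tool_pos: [0.5417, -0.1254, 0.0662]
eef_rot: [-0.001, 0.998, 0.055, -0.004]
force: [-13.0, -1.7, 9.8]
grip_width: 0.0002
grasp_force: 6.7
```

```bash
python3 look.py OUT blue
```

```text
[ 0.5417 -0.1254  0.0662] 6.3 [-13.   -1.7   9.8]
wrist [([283, 215, 127, 30, 3496], [0.5623, -0.1323], 'dir', 95.6, 'len', 0.058)]
scene [([286, 189, 16, 7, 49], [0.5641, -0.1257], 'dir', 95.8, 'len', 0.059)]
top []
```

>>> arm_command --steps '[{"offset":[0.01,0,0],"angular":[0,0,0],"grip":1},{"offset":[0.01,0,0],"angular":[0,0,0],"grip":1}]'

```text
time_s: 24.2
tool_pos: [0.5417, -0.1254, 0.0662]
eef_rot: [-0.001, 0.998, 0.055, -0.005]
force: [-15.8, -2.1, 12.1]
grip_width: 0.0004
grasp_force: 8.3
```

>>> arm_command --steps '[{"offset":[-0.1,0,0],"angular":[0,0,0],"grip":1},{"offset":[-0.3,0,0],"angular":[0,0,0],"grip":1},{"offset":[-0.3,0,-0.3],"angular":[0,0,0],"grip":1},{"offset":[-0.3,0,-0.6],"angular":[0,0,0],"grip":1},{"offset":[-0.3,0,-0.95],"angular":[0,0,0],"grip":1},{"offset":[-0.3,0,-0.95],"angular":[0,0,0],"grip":1}]'

```text
time_s: 24.7
tool_pos: [0.5206, -0.1298, 0.1678]
eef_rot: [0.001, 0.998, 0.055, 0.005]
force: [1.3, 0.1, 0.4]
grip_width: 0.0006
grasp_force: 0.0
```

>>> arm_command --steps '[{"offset":[0,-0.2,-0.3],"angular":[0,0,0],"grip":1},{"offset":[0,-0.4,-0.6],"angular":[0,0,0],"grip":1},{"offset":[0,-0.6,-0.9],"angular":[0,0,0],"grip":1},{"offset":[0,-0.6,-1],"angular":[0,0,0],"grip":1},{"offset":[0,-0.6,-1],"angular":[0,0,0],"grip":1}]'

```text
time_s: 25.12
tool_pos: [0.512, -0.0691, 0.2641]
eef_rot: [0.001, 0.998, 0.056, 0.003]
force: [0.0, -0.2, -0.7]
grip_width: 0.0004
grasp_force: 0.0
```

```bash
python3 - <<'E'
from cell import robot
from h import *
for n in("wrist","scene","top"):
    c=robot.get_calibration(n); im=robot.snapshot(n)
    print(n,[sleeve(c,im,*a) for a in(("red",RED),("blue",INL),("blue",OUT))])
    if n=="scene": cv2.imwrite("pics/end.png",cv2.resize(im[100:330,180:500,::-1],None,fx=2.5,fy=2.5))
print(robot.get_state()["force"],robot.get_state()["time_s"])
E
```

```text
wrist [[([250, 202, 55, 13, 697], [0.4797, -0.0209], 'dir', 96.0, 'len', 0.057)], [([66, 133, 59, 14, 782], [0.5302, 0.1645], 'dir', 95.9, 'len', 0.058)], [([365, 135, 59, 14, 754], [0.561, -0.1317], 'dir', 95.8, 'len', 0.058)]]
scene [[([329, 190, 17, 7, 61], [0.4823, -0.0153], 'dir', 96.9, 'len', 0.058)], [([368, 219, 20, 9, 72], [0.5334, 0.1682], 'dir', 96.0, 'len', 0.058)], [([286, 188, 16, 8, 49], [0.5642, -0.1264], 'dir', 94.7, 'len', 0.06)]]
top [[], [([251, 206, 17, 6, 61], [0.5258, 0.1637], 'dir', 96.4, 'len', 0.053)], []]
[ 0.14672796  0.07138949 -0.02652994] 25.2667
```

View pics/end.png

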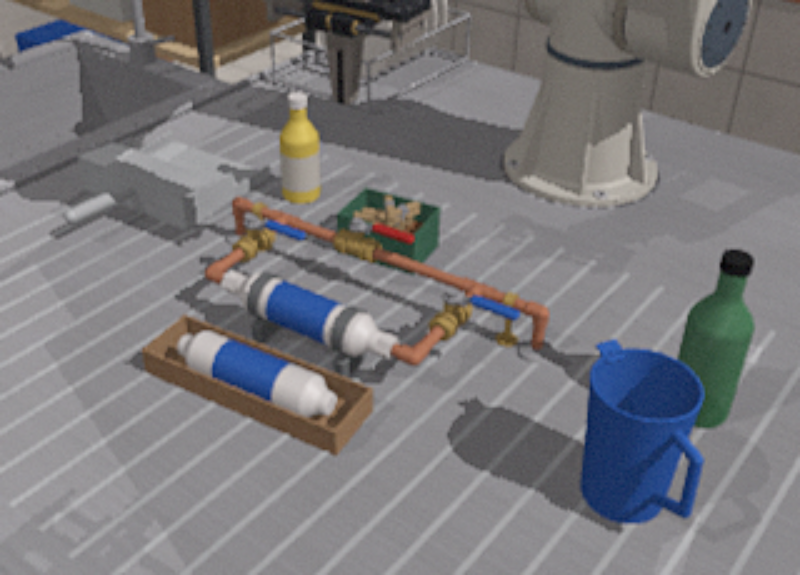

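The final picture shows all three levers parallel to the main pipe: red at (393,234), blue at (285,230) and (495,308). The wrist camera puts each of them at 96°, on its stop. Nothing else has moved and the arm is clear.

```bash
python3 -c "
from cell import robot
print(robot.finish_job())"
```

```text
the job is handed in; nothing more can be done
None
```

The filter set is in bypass and the job is handed in: the red lever was pushed fully open first, then the two blue levers fully shut, each to its stop, in about 25 s with nothing else on the drainer moved.

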